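# Fit the snap-button T-handle to a folding hand trolley

## Task

Fit the loose T-handle to the hand trolley lying on the packing table: feed its tapered nose into the open end of the green mast, squeeze the two brass spring buttons flush so that they slide in under the rim, and push the handle on until both buttons pop out through the holes in the mast. Push gently and stop at the pop: no ramming or side-loading of the handle in the mast and no fingers rammed against it. Then let go, leaving the other things on the table where they are.

Things in the scene. Friction and masses are not known exactly. Their poses are not given: they have to be found in the camera images.
- trolley: Folding hand trolley on its back, fixed: a green square mast (29 mm outside, 24 mm bore, level, axis 85 mm above the table) on a timber block (begins 127 mm in); at its far end two 130 mm wheels and a folded toe plate (180 mm in, top 108 mm high, 260 mm wide). Origin on the table straight below the mast's open end; x runs level from the open end into the mast (the direction of insertion), z up
- mouth (a point): Centre of the mast's open end, on its axis, 85 mm up, in the plane of the front face of the black collar (35 mm square, 18 mm long) whose bore widens to 26.4 mm at the mouth over its first 3 mm. The mast's 24 mm bore is empty for 130 mm. Axes as the trolley's
- hole (a point): Point on the mast's axis between the two 16 mm round button holes in its left and right side walls (2.5 mm thick), 40 mm in from the mouth; axes as the trolley's
- handle: T-handle, 0.2 to 0.37 kg, lying flat: aluminium tube 22 x 22 mm, its axis 11 mm above the underside, bare from x = 58 to -95 mm; then a neck 34 mm wide and a black T-grip 130 mm wide (y) from x = -112 to -140 mm, 22 mm thick. Brass spring buttons on its sides at x = 0. Origin on the underside below the buttons; x along the tube to the nose, z up. Centre of mass some 55 mm behind the buttons
- nose (a point): Centre of the tip of the handle's black nose, on the tube's axis, 70 mm ahead of the buttons; the nose tapers from 22 to 15 mm square over its last 12 mm. Axes as the handle's
- button_mid (a point): Point on the handle's tube axis midway between the two buttons; axes as the handle's. With its nose in the bore the handle has 1 mm of play all round and its tail droops a little when let go
- button_left (a joint): Travel in m of the brass button on the handle's +y side (12 mm diameter, square-edged, on the tube's centre line): 0 = fully out, 7 mm proud of the tube; 0.007 = flush. Its spring pushes with about 3 N when out, 6 N when flush. Unpressed it stops square against the collar; under the mast's wall it reads about 0.005 to 0.007, and 0 again once it has popped through its hole
- button_right (a joint): The same for the button on the -y side. A finger pad that covers only a button's rear half still presses all of it in, and leaves its front half free to go under the rim, which then keeps it down; the pads themselves stop at the collar. With both buttons under the wall the handle slides with some 4 to 8 N of drag
- tin_a: Bystander: open tin with a coil of card, 74 mm across, 72 mm high; origin at the centre of its underside
- tin_b: Bystander: a second such tin; origin at the centre of its underside
- scissors: Bystander: dark-handled scissors lying flat, about 190 mm long, 10 mm high; origin at the pivot
- screwdriver: Bystander: screwdriver lying flat, 190 mm long
- hub_cap: Bystander: red plastic hub cap of the trolley, 40 mm across, 16 mm high; origin at the centre of its underside
- strips: Bystander: bundle of card strips, 50 x 130 x 36 mm; origin at the centre of its underside

How it is judged:
By the outcome, as a careful person would: the job done as asked, in the order asked, and still so for the second after the job is handed in, with the robot touching nothing.
It also fails if it takes over 64 s, if anything falls off the work surface, if the arm or the gripper's body presses on something with over 40 N, if the wrist force passes 120 N, or if a joint passes its speed limit or range.

## Robot

A 6-joint arm with a two-finger parallel gripper is mounted at the origin on the work surface. World frame = base frame: x ahead of the robot, y to its left, z up, the work surface at z = 0. Lengths are in m, angles in rad, forces in N, time in s.
With the tool pointing down it reaches from about 0.325 to 1 m from the base axis. Payload 5.1 kg.
Tool frame: the origin (TCP) lies at the centre of the arm's flange, where the gripper is bolted on; the fingertips stand robot.tip_reach ahead of it and the grasp point (between the pads) lies 155 mm ahead of it (robot.tip_reach is the distance from the TCP to the fingertips, in m); z points along the fingers, y is the line along which they close (so a half turn about z gives the same grasp; the last joint's range is limited). The gripper opens to 85 mm and grips with 20 to 120 N. Pads are 22 mm wide; open, the fingers measure 114 mm over their backs; the gripper's body (76 mm by 85 mm) begins 54 mm behind the grasp point. The pads swing forward as they close: fully open they stand 13 mm farther back than shut.
Start: joints at [1.089, 0.124, 1.65, -0, 1.367, -0.083], TCP at [0.252, 0.599, 0.405] pointing down, gripper open.
Joint ranges: [-2.61, 2.61], [-1.02, 2.33], [0.03, 2.71], [-1.35, 4.49], [0.32, 2.68], [-2.91, 2.91]. Speed limits (rad/s): [2.57, 2.57, 3.14, 3.14, 3.14, 3.14].

## Interface

Orientations are given as a unit quaternion [w, x, y, z].
In Python, from rig import sensors, optics, close_job, robot gives the robot as it stands.
- The arm moves only by the shell command python3 -m inch 'ROWS'. ROWS is 1 to 5 rows, parted by semicolons, with the numbers parted by commas; each row has 5 numbers: dx, dy, dz in m, then a turn about the tool's z in rad, then the opening from 0.0 (shut) to 1.0 (fully open); each row is the pose to reach, as a shift and turn from the pose commanded when the command began, along the tool's axes at that moment; what a row does not reach only later rows make up. A row lasts 1/10 s, in which the tool goes at most 0.05 m and 0.15 rad, less where a joint would pass 70% of its speed; a pose out of reach is approached as far as the arm can. The fingers move at their own pace and stop on an object; the grip force is fixed at half the most. Time passes only in rows, so rows that do not move let the fingers close. It prints the time, the measured TCP pose, the force, the opening and the grip force at its end. Input that does not fit is refused with a message, and nothing moves.
- sensors.get_obs(): the state, without advancing time (a new reading comes with each control period).
- optics.snapshot(name): name is "scene" or "side" or "wrist"; returns a dict with "color" (480x640x3 uint8, red, green, blue), "depth" (480x640 float32, m along the optical axis (not along the pixel's ray), 0 where there is no reading), "intrinsics" (3x3 intrinsics, pixels), "R" (3x3) and "t" (3): a world point X has camera coordinates R X + t; the wrist camera has in their place "T_tool_cam" (4x4, takes a point from camera to tool coordinates, whose origin is the TCP and whose axes are the flange's). Camera axes: x right, y down, z forward; pixel columns grow to the right and rows downward; lengths in m; the calibration is good to about 2 mm. A picture is of the moment at which its call begins: read the wrist's pose just before it.
- close_job(): hands the job in; it is judged then, once.
Trained networks look in a picture, given as the dict that the camera call returned (one of the last four; its "shot" number tells which), for a name from the list of things; names that differ only in an ending like _2 or _b are one class to them, and where a whole thing is asked for, a point or a joint stands for the part that bears it (a point fixed in the world has none). Each returns a list of dicts, best first, with "conf" (0 to 1); they miss things now and then, are a little off and sometimes report something else, mostly with a low value. They report only what shows in the picture. A call takes as long as a camera call.
- optics.masks_of(picture, query): "mask" (480x640 bool, what is visible of it) and "centre" ([column, row] in pixels, amid what is visible of it).
The state is a dict: "clock": time; "qpos": joint angles; "dq": joint speeds; "joint_torque": joint torques, N m; "tool_pos": TCP position; "tool_rot": TCP orientation; "force": force on the tool from outside, world axes, zero at the start; "wrist_torque": the same for the moment, N m; "width": opening from 0.0 (shut) to 1.0 (fully open); "gripper_force": force on a finger pad.
Only numpy, scipy, OpenCV 4.12 (cv2) and the standard library are available. Lean on these libraries where they do the work, as an engineer would, in place of code of your own. Each camera call takes 0.05 s, during which the arm holds its last target. There are 200 camera calls.

## Working session

There is one attempt and no reset: what is moved stays moved. The work goes in short steps, Python scripts to look and compute and a shell command to move; the robot and the scene stay as the last step left them, time stands still between calls to the robot, and variables do not carry over. Pictures are saved under pics/ and viewed, at most 12 in all, crops included, and the job is handed in when it is done.

```bash
ls; mkdir -p pics
python3 - <<'E'
from rig import sensors, optics, robot
import cv2,numpy as np
o=sensors.get_obs();print(o, robot.tip_reach)
ims=[]
for n in ["scene","side"]:
    s=optics.snapshot(n);ims.append(s["color"]);np.savez(f"{n}.npz",**{k:s[k] for k in("color","depth","intrinsics","R","t")})
    for q in["trolley","handle"]:
        for m in optics.masks_of(s,q)[:2]:print(n,q,m["conf"],m["centre"],m["mask"].sum())
    cv2.imwrite(f"pics/{n}0.png",s["color"][:,:,::-1])
E
```

```text
pics
{'clock': 0.0, 'qpos': array([ 1.08941051e+00,  1.24498892e-01,  1.65166896e+00,  7.37378668e-06,
        1.36753537e+00, -8.26148496e-02]), 'dq': array([ 0.00044968, -0.00010123,  0.00035365, -0.00093545,  0.00118877,
       -0.00062573]), 'joint_torque': array([-2.71354031e-03, -4.23608172e+01, -3.65450692e+01, -2.70026585e-04,
        7.15702161e-03,  1.25831718e-05]), 'tool_pos': array([0.25230306, 0.5987599 , 0.40345966]), 'tool_rot': array([-2.97128963e-04,  1.98067651e-01,  9.80187784e-01, -1.01259479e-03]), 'force': array([ 0.31946574,  0.31240856, -0.09224283]), 'wrist_torque': array([-0.00511191, -0.03415895,  0.06097924]), 'gripper_force': 0.0, 'width': 0.9958770914345356} 0.1734
scene trolley 0.74 [575.1, 245.9] 12789
scene handle 0.76 [163.5, 264.5] 3929
side trolley 0.93 [284.0, 116.0] 8869
side trolley 0.3 [333.7, 351.1] 32
side handle 0.96 [331.0, 429.6] 6513
```

View pics/scene0.png

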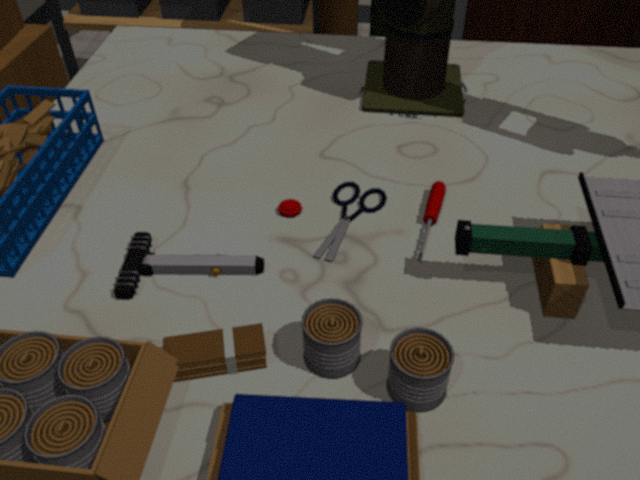

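View pics/side0.png

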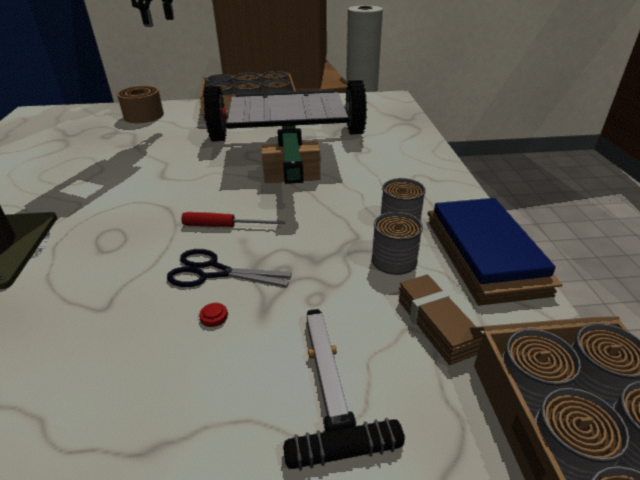

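The scene view faces the robot. The handle lies at about (190,265), with its T-grip at the left and nose at (262,265). The mast's mouth is at (460,237). The scissors, hub cap and screwdriver lie beside the path, and the tins are nearer the camera. Next I measure both from the depth images.

```bash
cat > h.py <<'E'
import numpy as np,cv2
from scipy.spatial.transform import Rotation as Ro
def quat(q): return Ro.from_quat([q[1],q[2],q[3],q[0]]).as_matrix()
def pts(s,mask,obs=None):
    "world points of the masked pixels; obs gives the wrist pose"
    v,u=np.nonzero(mask&(s["depth"]>0)); d=s["depth"][v,u]
    C=(np.linalg.inv(s["intrinsics"])@np.c_[u,v,np.ones(len(u))].T)*d
    if obs is None: return (s["R"].T@(C-s["t"][:,None])).T
    T=s["T_tool_cam"]; return (quat(obs["tool_rot"])@(T[:3,:3]@C+T[:3,3:])).T+obs["tool_pos"]
def rect(P):
    (c,(w,h),a)=cv2.minAreaRect((P[:,:2]*1000).astype(np.float32)); return np.round(c,1),round(w,1),round(h,1),round(a,2)
E
python3 - <<'E'
from rig import optics,sensors
from h import *
for n in ["scene","side"]:
    s=optics.snapshot(n)
    m=optics.masks_of(s,"handle")[0]["mask"]; P=pts(s,m); P=P[(P[:,2]>.012)&(P[:,2]<.035)]
    print(n,"handle all",rect(P),np.median(P[:,2]))
    hsv=cv2.cvtColor(s["color"],cv2.COLOR_RGB2HSV)
    t=m&(hsv[...,2]>110)&(hsv[...,1]<60); T=pts(s,t);T=T[(T[:,2]>.017)&(T[:,2]<.03)]
    print(" tube",len(T),rect(T),np.median(T[:,2]),T.mean(0))
    b=m&(hsv[...,1]>120)&(hsv[...,2]>90); B=pts(s,b); print(" brass",len(B),B.mean(0), np.argwhere(b).mean(0) if b.any() else 0)
    g=(hsv[...,0]>50)&(hsv[...,0]<90)&(hsv[...,1]>100); G=pts(s,g);G=G[(G[:,2]>.094)&(G[:,2]<.105)]
    if len(G):print(" mast top",len(G),rect(G),np.median(G[:,2]),G.mean(0), np.percentile(G,[1,99],axis=0))
    m=optics.masks_of(s,"trolley")[0]["mask"]; P=pts(s,m);print(" trolley",np.percentile(P,[.5,99.5],axis=0).round(3).tolist())
    Q=P[(P[:,2]>.09)&(P[:,2]<.107)]; Q=Q[Q[:,1]<Q[:,1].min()+.018];print(" collar",len(Q),rect(Q),np.median(Q[:,2]))
E
```

```text
scene handle all (array([ 577.7, -318.9]), 130.2, 209.7, 5.85) 0.020906761284250924
 tube 86 (array([ 575. , -304.5]), 21.0, 143.4, 4.29) 0.021671516010264263 [ 0.57087679 -0.30434357  0.02166375]
 brass 15 [ 0.58935744 -0.28155638  0.01602158] [269.6        215.93333333]
 mast top 1759 (array([311.5, 103.9]), 579.7, 187.6, 11.29) 0.09951035307384552 [0.55639426 0.15467133 0.09926396] [[0.54098833 0.06419053 0.09441976]
 [0.57601073 0.24443871 0.10290208]]
 trolley [[0.427, 0.062, 0.002], [0.683, 0.321, 0.117]]
 collar 313 (array([556.9,  69.6]), 38.5, 17.9, 0.09) 0.10199205569313541
side handle all (array([ 577.9, -322.1]), 129.5, 212.1, 5.62) 0.02135190371977834
 tube 1782 (array([ 596.9, -310. ]), 102.0, 181.2, 1.23) 0.021835199259628582 [ 0.57797337 -0.31651792  0.02183308]
 brass 40 [ 0.57415452 -0.28835016  0.01621923] [349.55 321.55]
 mast top 462 (array([554.4, 219.5]), 324.1, 360.5, 89.91) 0.09985655074416457 [0.5555859  0.15503245 0.09986937] [[0.53910879 0.05897776 0.09648021]
 [0.57083354 0.30006448 0.10260683]]
 trolley [[0.362, 0.058, -0.0], [0.746, 0.679, 0.13]]
 collar 145 (array([556.7,  64.8]), 34.5, 17.4, 1.86) 0.10233839610438522
```

```bash
python3 -m inch '-0.2,-0.15,0,0,1;-0.2,-0.15,0,0,1;-0.2,-0.15,0,0,1;-0.2,-0.15,0,0,1;-0.2,-0.15,0,0,1'
python3 -m inch '-0.2,-0.15,0,0,1;-0.2,-0.15,0,0,1;-0.2,-0.15,0,0,1;-0.2,-0.15,0,0,1;-0.2,-0.15,0,0,1'
python3 -m inch '-0.08,-0.06,0,0.6,1;-0.08,-0.06,0,0.6,1;-0.08,-0.06,0,0.6,1;-0.08,-0.06,0,0.6,1;-0.08,-0.06,0,0.6,1'
python3 -m inch '0,0,0,0.55,1;0,0,0,0.55,1;0,0,0,0.55,1;0,0,0,0.55,1;0,0,0,0.55,1'
python3 - <<'E'
from rig import optics,sensors
from h import *
o=sensors.get_obs();s=optics.snapshot("wrist");cv2.imwrite("pics/w1.png",s["color"][:,:,::-1])
print(s["T_tool_cam"].round(4).tolist(),s["intrinsics"].round(1).tolist(),quat(o["tool_rot"]).round(3).tolist())
E
```

```text
clock: 1.1
tool_pos: [0.379, 0.3813, 0.405]
tool_rot: [0.0, 0.198, 0.98, 0.0]
force: [2.3, 0.9, -0.2]
width: 0.999
gripper_force: 0.0
clock: 1.6
tool_pos: [0.5051, 0.1652, 0.4052]
tool_rot: [0.0, 0.198, 0.98, 0.0]
force: [0.3, -0.1, -0.3]
width: 1.003
gripper_force: 0.0
clock: 2.1
tool_pos: [0.5552, 0.0802, 0.4047]
tool_rot: [-0.0, 0.479, 0.878, 0.0]
force: [0.1, 0.1, -0.3]
width: 0.998
gripper_force: 0.0
clock: 2.6
tool_pos: [0.5548, 0.0813, 0.4049]
tool_rot: [0.0, 0.698, 0.716, 0.0]
force: [0.4, 0.6, -0.2]
width: 1.0
gripper_force: 0.0
[[-0.0009, -0.96, -0.28, 0.0705], [1.0, -0.0009, -0.0002, 0.0011], [-0.0001, -0.28, 0.96, 0.0301], [0.0, 0.0, 0.0, 1.0]] [[352.0, 0.0, 319.4], [0.0, 352.0, 238.9], [0.0, 0.0, 1.0]] [[-0.026, 1.0, 0.0], [1.0, 0.026, -0.0], [-0.0, 0.0, -1.0]]
```

View pics/w1.png

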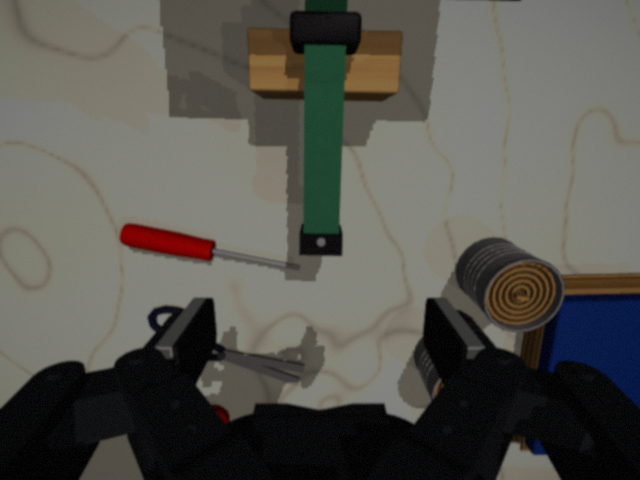

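The wrist view looks along the mast. Its collar mouth is at about (321,255), and the mast runs up the picture to (325,50). The tins are to the right at (520,290). I measure all of these now.

Run:
```python
from rig import optics,sensors
from h import *
o=sensors.get_obs();s=optics.snapshot("wrist")
hsv=cv2.cvtColor(s["color"],cv2.COLOR_RGB2HSV)
g=(hsv[...,0]>50)&(hsv[...,0]<90)&(hsv[...,1]>100)
P=pts(s,g,o);P=P[(P[:,2]>.09)&(P[:,2]<.11)]
print(len(P),rect(P),np.median(P[:,2]),P[:,1].min())
ys=np.arange(.07,.16,.004);c=[];w=[]
for y in ys:
    q=P[abs(P[:,1]-y)<.003,0]
    if len(q)>10:c.append((y,(q.min()+q.max())/2,q.max()-q.min()))
c=np.array(c);k=np.polyfit(c[:,0],c[:,1],1);print("axis x = ",k,"width",c[:,2].mean(),"yaw of +y dir deg",90-np.degrees(np.arctan(k[0])))
z=np.zeros_like(g);z[215:275,285:360]=1
Q=pts(s,z,o);Q=Q[(Q[:,2]>.095)&(Q[:,2]<.112)];print("collar",rect(Q),np.median(Q[:,2]),np.percentile(Q,[0,1,50,99,100],axis=0).round(4).tolist())
s=optics.snapshot("scene")
for n in["tin_a","scissors","screwdriver","hub_cap","strips"]:
    for m in optics.masks_of(s,n)[:2]:
        p=pts(s,m["mask"]);print(n,m["conf"],np.percentile(p,[2,98],axis=0).round(3).tolist())
```

```text
7529 (array([559.2, 151.7]), 43.3, 178.9, 3.06) 0.10015525553892185 0.06229118520908364
axis x =  [2.55985872e-04 5.56780280e-01] width 0.027239932939722645 yaw of +y dir deg 89.98533309024057
collar (array([557.2,  75.4]), 35.0, 33.1, 0.23) 0.10221146466042758 [[0.5397, 0.0588, 0.0961], [0.5399, 0.0593, 0.0986], [0.5572, 0.0749, 0.1022], [0.5742, 0.0916, 0.1055], [0.5747, 0.092, 0.1064]]
tin_a 0.8 [[0.714, -0.021, 0.004], [0.786, 0.049, 0.073]]
tin_a 0.71 [[0.677, -0.132, 0.003], [0.749, -0.061, 0.072]]
scissors 0.91 [[0.35, -0.138, -0.001], [0.535, -0.043, 0.011]]
screwdriver 0.61 [[0.357, 0.016, 0.008], [0.528, 0.057, 0.027]]
hub_cap 0.77 [[0.413, -0.215, 0.001], [0.446, -0.179, 0.017]]
strips 0.89 [[0.705, -0.303, 0.002], [0.772, -0.183, 0.038]]
strips 0.51 [[0.678, -0.131, 0.003], [0.749, -0.061, 0.072]]
```

```bash
python3 -m inch '-0.24,0.01,0,0,1;-0.24,0.01,0,0,1;-0.24,0.01,0,0,1;-0.24,0.01,0,0,1;-0.24,0.01,0,0,1'
python3 -m inch '-0.14,0.013,0.08,-0.073,1;-0.14,0.013,0.08,-0.073,1;-0.14,0.013,0.08,-0.073,1;-0.14,0.013,0.08,-0.073,1;-0.14,0.013,0.08,-0.073,1'
cat > hand.py <<'E'
from rig import optics,sensors
from h import *
o=sensors.get_obs();s=optics.snapshot("wrist")
cv2.imwrite("pics/w2.png",s["color"][:,:,::-1])
m=optics.masks_of(s,"handle")[0];print(m["conf"],m["centre"],m["mask"].sum())
P=pts(s,m["mask"],o);print(np.percentile(P,[1,50,99],axis=0).round(4).tolist())
P=P[(P[:,2]>.016)&(P[:,2]<.03)];print("all",rect(P))
hsv=cv2.cvtColor(s["color"],cv2.COLOR_RGB2HSV)
t=m["mask"]&(hsv[...,2]>100)&(hsv[...,1]<70);T=pts(s,t,o);T=T[(T[:,2]>.018)&(T[:,2]<.028)];print("tube",rect(T),np.median(T[:,2]))
b=m["mask"]&(hsv[...,1]>110)&(hsv[...,2]>80);n,l,st,c=cv2.connectedComponentsWithStats(b.astype(np.uint8))
for i in range(1,n):
    if st[i,4]>8:print("brass",c[i].round(1),st[i,4],pts(s,l==i,o).mean(0).round(4))
print(o["tool_pos"].round(4),quat(o["tool_rot"]).round(4).tolist())
E
python3 hand.py
```

```text
clock: 3.5
tool_pos: [0.57, -0.1614, 0.4049]
tool_rot: [0.0, 0.699, 0.715, -0.0]
force: [0.2, -0.2, 0.1]
width: 1.002
gripper_force: 0.0
clock: 4.0
tool_pos: [0.5858, -0.2999, 0.3226]
tool_rot: [-0.002, 0.674, 0.739, -0.0]
force: [-0.4, 0.1, 0.5]
width: 0.999
gripper_force: 0.0
0.95 [310.6, 311.8] 11428
[[0.5269, -0.4261, 0.0005], [0.5775, -0.3707, 0.0221], [0.6466, -0.2199, 0.0239]]
all (array([ 577.6, -321.5]), 129.0, 209.8, 5.98)
tube (array([ 577.6, -310.5]), 21.4, 162.2, 5.35) 0.02253534999002954
brass [288.8 209.2] 92 [ 0.5603 -0.287   0.0162]
brass [325.4 209.4] 102 [ 0.5894 -0.2843  0.0165]
[ 0.5858 -0.2999  0.3226] [[-0.0927, 0.9957, -0.003], [0.9957, 0.0928, 0.0021], [0.0023, -0.0028, -1.0]]
```

View pics/w2.png

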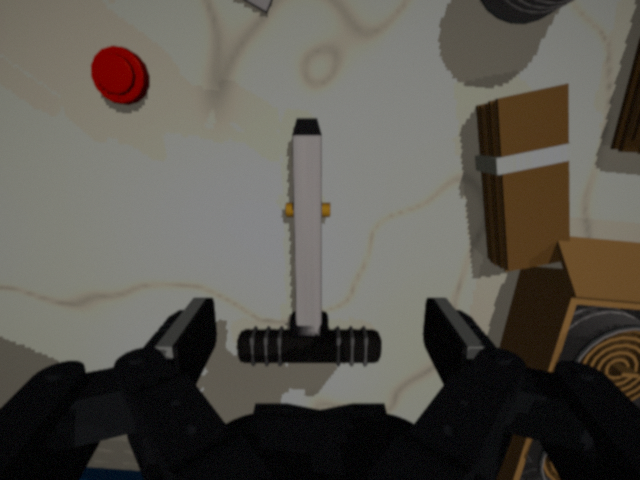

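The handle is near the centre of the wrist view. Its buttons are at (289,209) and (325,209), its nose at (307,120), and the tube is in line with the tool. I grip at about x = -55 (the centre of mass) first.

```bash
python3 -m inch '-0.04,-0.0095,0.03,0,1;-0.04,-0.0095,0.08,0,1;-0.04,-0.0095,0.11,0,1;-0.04,-0.0095,0.125,0,1;-0.04,-0.0095,0.13,0,1'
python3 -m inch '0,0,0.008,0,1;0,0,0.014,0,1;0,0,0.0165,0,1;0,0,0.0165,0,1;0,0,0.0165,0,0.6'
python3 -m inch '0,0,0,0,0.1;0,0,0,0,0.1;0,0,0,0,0.1;0,0,0,0,0.1;0,0,0,0,0.1'
```

```text
clock: 4.6
tool_pos: [0.5809, -0.3378, 0.1941]
tool_rot: [-0.001, 0.672, 0.74, -0.0]
force: [0.1, -0.3, 0.3]
width: 1.0
gripper_force: 0.0
clock: 5.1
tool_pos: [0.5809, -0.3394, 0.1789]
tool_rot: [0.001, 0.673, 0.74, 0.0]
force: [-0.2, 0.7, 0.3]
width: 0.858
gripper_force: 0.0
clock: 5.6
tool_pos: [0.5808, -0.3394, 0.1786]
tool_rot: [0.0, 0.673, 0.74, 0.0]
force: [0.1, -1.0, 1.5]
width: 0.242
gripper_force: 61.5
```

```bash
python3 -m inch '0,0,-0.015,0,0.1;0,0,-0.045,0,0.1;0.01,0,-0.074,0.03,0.1;0.05,0,-0.074,0.095,0.1;0.09,0.0007,-0.074,0.095,0.1'
python3 -m inch '0.04,0,0,0,0.1;0.085,0,0,0,0.1;0.11,0,0,0,0.1;0.13,0,0,0,0.1;0.13,0,0,0,0.1'
cat > look.py <<'E'
import sys
from rig import optics,sensors
from h import *
o=sensors.get_obs();print(o["tool_pos"].round(4),quat(o["tool_rot"]).round(4).tolist(),o["force"].round(1),o["wrist_torque"].round(2),o["width"].round(3))
s=optics.snapshot("wrist");cv2.imwrite(f"pics/{sys.argv[1]}w.png",s["color"][:,:,::-1])
hsv=cv2.cvtColor(s["color"],cv2.COLOR_RGB2HSV);m=optics.masks_of(s,"handle")
d=m[0]["mask"] if m else np.zeros((480,640),bool);P=pts(s,d,o);P=P[(P[:,2]>.085)&(P[:,2]<.11)]
print("handle ",len(P))
for y in np.arange(-.14,.06,.01):
    q=P[abs(P[:,1]-y)<.004]
    if len(q)>20:print("  y %.3f mid x %.4f w %.4f ztop %.4f"%(y,(q[:,0].max()+q[:,0].min())/2,np.ptp(q[:,0]),np.median(q[:,2])))
b=(hsv[...,0]>12)&(hsv[...,0]<32)&(hsv[...,1]>110)&(hsv[...,2]>80);n,l,st,c=cv2.connectedComponentsWithStats(b.astype(np.uint8))
for i in range(1,n):
    if st[i,4]>15:
        p=pts(s,l==i,o);p=p[p[:,2]>.06]
        if len(p)>8 and p[:,0].mean()<.6:print("brass",c[i].round(1),st[i,4],p.mean(0).round(4))
g=(hsv[...,0]>50)&(hsv[...,0]<90)&(hsv[...,1]>100);P=pts(s,g,o);P=P[(P[:,2]>.093)&(P[:,2]<.108)]
for y in np.arange(.08,.14,.01):
    q=P[abs(P[:,1]-y)<.004]
    if len(q)>20:print("  mast y %.3f mid x %.4f w %.4f ztop %.4f"%(y,(q[:,0].max()+q[:,0].min())/2,np.ptp(q[:,0]),np.median(q[:,2])))
z=optics.snapshot("side");cv2.imwrite(f"pics/{sys.argv[1]}s.png",cv2.resize(z["color"][80:260,220:400,::-1],None,fx=3,fy=3,interpolation=cv2.INTER_CUBIC))
E
python3 look.py a
```

```text
clock: 6.1
tool_pos: [0.5728, -0.2495, 0.2544]
tool_rot: [0.001, 0.708, 0.706, 0.001]
force: [-0.5, 0.3, -3.6]
width: 0.239
gripper_force: 60.9
clock: 6.6
tool_pos: [0.5723, -0.1172, 0.2521]
tool_rot: [-0.001, 0.706, 0.708, -0.0]
force: [-0.3, 0.2, -3.7]
width: 0.239
gripper_force: 60.9Traceback (most recent call last):
  File "look.py", line 4, in <module>
    o=sensors.get_obs();print(o["tool_pos"].round(4),quat(o["tool_rot"]).round(4).tolist(),o["force"].round(1),o["wrist_torque"].round(2),o["width"].round(3))
                                                                                                                                          ^^^^^^^^^^^^^^^^
AttributeError: 'float' object has no attribute 'round'
```

```bash
sed -i 's/o\["width"\].round(3)/o["width"]/' look.py
python3 -m inch '0.01,-0.008,0,0,0.1;0.02,-0.0153,0,0,0.1;0.02,-0.0153,0,0,0.1;0.02,-0.0153,0,0,0.1'
python3 look.py a
```

```text
clock: 7.0
tool_pos: [0.5572, -0.0998, 0.2522]
tool_rot: [0.0, 0.707, 0.707, -0.0]
force: [0.0, -0.8, -2.4]
width: 0.242
gripper_force: 60.9
[ 0.5572 -0.0998  0.2522] [[0.0003, 1.0, 0.0001], [1.0, -0.0003, -0.0002], [-0.0002, 0.0001, -1.0]] [ 0.  -0.8 -2.4] [-0.    0.    0.02] 0.242232083531444
handle  25939
  y -0.140 mid x 0.5582 w 0.0327 ztop 0.0959
  y -0.130 mid x 0.5582 w 0.0219 ztop 0.0962
  y -0.120 mid x 0.5583 w 0.0215 ztop 0.0962
  y -0.110 mid x 0.5583 w 0.0210 ztop 0.0963
  y -0.100 mid x 0.5583 w 0.0207 ztop 0.0963
  y -0.090 mid x 0.5584 w 0.0239 ztop 0.0963
  y -0.080 mid x 0.5584 w 0.0220 ztop 0.0963
  y -0.070 mid x 0.5583 w 0.0218 ztop 0.0963
  y -0.060 mid x 0.5584 w 0.0220 ztop 0.0963
  y -0.050 mid x 0.5584 w 0.0363 ztop 0.0960
  y -0.040 mid x 0.5585 w 0.0359 ztop 0.0961
  y -0.030 mid x 0.5585 w 0.0217 ztop 0.0964
  y -0.020 mid x 0.5586 w 0.0220 ztop 0.0964
  y -0.010 mid x 0.5586 w 0.0221 ztop 0.0963
  y 0.000 mid x 0.5586 w 0.0221 ztop 0.0964
  y 0.010 mid x 0.5587 w 0.0220 ztop 0.0963
brass [280.  182.4] 455 [ 0.5437 -0.0459  0.0902]
brass [358.8 182.7] 464 [ 0.573  -0.046   0.0903]
```

View pics/aw.png

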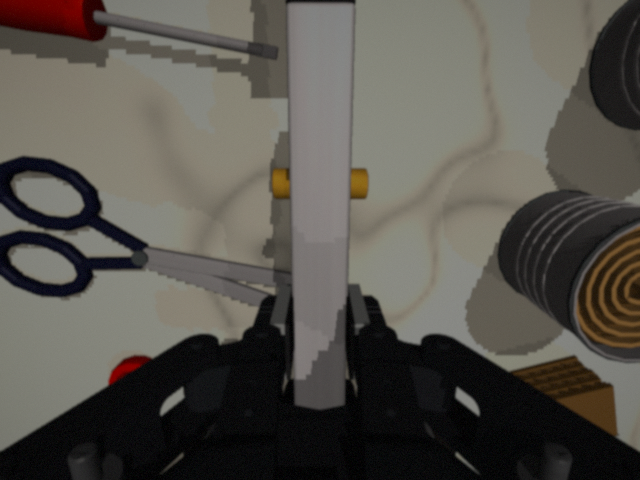

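The tube is held straight and level. Its buttons are at (280,182) and (359,183), and the nose is beyond the top edge. The mouth is out of this view, so I compare handle and mast in the fixed cameras.

```bash
cat > fix.py <<'E'
from rig import optics,sensors
from h import *
print(sensors.get_obs()["tool_pos"].round(4))
for n in["scene","side"]:
    s=optics.snapshot(n);hsv=cv2.cvtColor(s["color"],cv2.COLOR_RGB2HSV)
    m=optics.masks_of(s,"handle");g=(hsv[...,0]>50)&(hsv[...,0]<90)&(hsv[...,1]>100)
    t=optics.masks_of(s,"trolley")
    for nm,k,r,lo,hi in(("handle",m[0]["mask"],np.arange(-.08,.03,.015),.085,.105),("mast",g,np.arange(.085,.16,.015),.09,.11),("collar",t[0]["mask"],np.array([.064,.068,.072]),.093,.11)):
        P=pts(s,k);P=P[(P[:,2]>lo)&(P[:,2]<hi)]
        for y in r:
            q=P[abs(P[:,1]-y)<.006]
            if len(q)>8:
                # rim edges from the top face only
                zt=np.percentile(q[:,2],80);q=q[abs(q[:,2]-zt)<.004];a,b=np.percentile(q[:,0],[2,98])
                print(n,nm,"y %.3f mid %.4f w %.4f z %.4f n %d"%(y,(a+b)/2,b-a,np.median(q[:,2]),len(q)))
    P=pts(s,m[0]["mask"]);print(n,"nose y",np.percentile(P[:,1],99.5))
    cv2.imwrite(f"pics/fix_{n}.png",s["color"][:,:,::-1])
E
python3 fix.py; python3 -c "
import cv2
a=cv2.imread('pics/fix_side.png')[100:240,230:370];b=cv2.imread('pics/fix_scene.png')[170:310,330:530]
a=cv2.resize(a,None,fx=3,fy=3,interpolation=2);b=cv2.resize(b,(380,266),interpolation=2)
import numpy as np
o=np.zeros((420,800,3),np.uint8);o[:,:420]=a;o[:266,420:]=b;cv2.imwrite('pics/c1.png',o)"
```

```text
[ 0.5577 -0.1001  0.2524]
scene handle y -0.080 mid 0.5577 w 0.0224 z 0.0957 n 101
scene handle y -0.065 mid 0.5600 w 0.0210 z 0.0956 n 94
scene handle y -0.050 mid 0.5593 w 0.0210 z 0.0953 n 105
scene handle y -0.035 mid 0.5582 w 0.0239 z 0.0957 n 109
scene handle y -0.020 mid 0.5585 w 0.0225 z 0.0958 n 104
scene handle y -0.005 mid 0.5588 w 0.0214 z 0.0955 n 99
scene handle y 0.010 mid 0.5587 w 0.0206 z 0.0956 n 99
scene handle y 0.025 mid 0.5587 w 0.0182 z 0.0935 n 43
scene mast y 0.085 mid 0.5580 w 0.0265 z 0.0996 n 115
scene mast y 0.100 mid 0.5580 w 0.0259 z 0.0993 n 128
scene mast y 0.115 mid 0.5581 w 0.0255 z 0.0996 n 122
scene mast y 0.130 mid 0.5580 w 0.0263 z 0.0995 n 127
scene mast y 0.145 mid 0.5580 w 0.0266 z 0.0997 n 124
scene collar y 0.064 mid 0.5568 w 0.0352 z 0.1024 n 138
scene collar y 0.068 mid 0.5566 w 0.0353 z 0.1025 n 169
scene collar y 0.072 mid 0.5568 w 0.0356 z 0.1025 n 164
scene nose y 0.02330658238242932
side nose y 0.0484463718826061
```

View pics/c1.png

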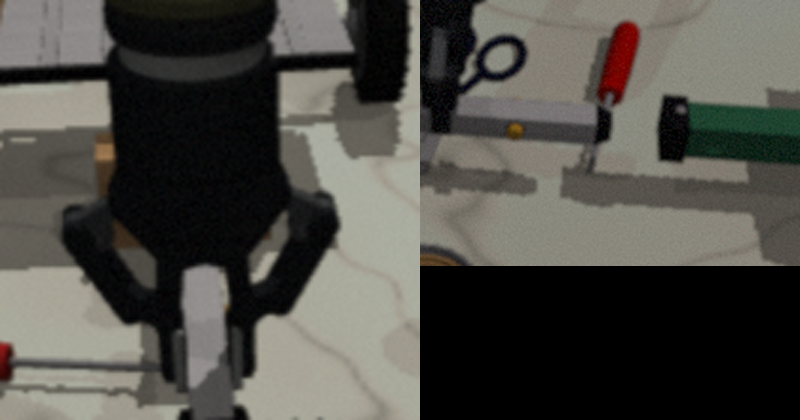

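The side crop shows the tube in line with the mast, which is hidden behind the gripper. In the scene crop the nose is at (605,122) and the mouth at (665,128), a gap of about 35 mm. Mast and handle differ by about 1.7 mm sideways, so I correct that and insert in stages.

```bash
python3 -m inch '0.01,-0.0017,0,0,0.1;0.025,-0.0017,0,0,0.1;0.035,-0.0017,0,0,0.1;0.042,-0.0017,0,0,0.1;0.042,-0.0017,0,0,0.1'
python3 -m inch '0.003,0,0,0,0.1;0.006,0,0,0,0.1;0.01,0,0,0,0.1;0.01,0,0,0,0.1'; python3 fix.py
```

```text
clock: 7.95
tool_pos: [0.5558, -0.0563, 0.2522]
tool_rot: [-0.0, 0.706, 0.708, 0.0]
force: [0.5, -0.5, -3.4]
width: 0.242
gripper_force: 60.9
clock: 8.35
tool_pos: [0.5558, -0.0474, 0.2522]
tool_rot: [-0.0, 0.707, 0.707, 0.0]
force: [-1.0, 0.4, -3.6]
width: 0.237
gripper_force: 60.9
[ 0.5558 -0.0474  0.2522]
scene handle y -0.080 mid 0.5559 w 0.0235 z 0.0954 n 104
scene handle y -0.065 mid 0.5564 w 0.0218 z 0.0955 n 98
scene handle y -0.035 mid 0.5589 w 0.0189 z 0.0956 n 28
scene handle y -0.020 mid 0.5564 w 0.0227 z 0.0956 n 101
scene handle y -0.005 mid 0.5566 w 0.0221 z 0.0955 n 99
scene handle y 0.010 mid 0.5569 w 0.0238 z 0.0953 n 111
scene handle y 0.025 mid 0.5564 w 0.0221 z 0.0956 n 106
scene mast y 0.085 mid 0.5579 w 0.0264 z 0.0996 n 118
scene mast y 0.100 mid 0.5583 w 0.0258 z 0.0997 n 124
scene mast y 0.115 mid 0.5582 w 0.0257 z 0.0995 n 123
scene mast y 0.130 mid 0.5579 w 0.0256 z 0.0995 n 124
scene mast y 0.145 mid 0.5575 w 0.0268 z 0.0995 n 123
scene collar y 0.064 mid 0.5569 w 0.0358 z 0.1024 n 134
scene collar y 0.068 mid 0.5569 w 0.0362 z 0.1027 n 171
scene collar y 0.072 mid 0.5568 w 0.0360 z 0.1027 n 165
scene nose y 0.06049278557210759
side handle y -0.080 mid 0.5563 w 0.0215 z 0.0958 n 61
side handle y -0.065 mid 0.5564 w 0.0205 z 0.0959 n 54
side handle y -0.050 mid 0.5564 w 0.0194 z 0.0959 n 50
side handle y -0.035 mid 0.5568 w 0.0192 z 0.0960 n 49
side handle y -0.020 mid 0.5569 w 0.0185 z 0.0960 n 41
side handle y -0.005 mid 0.5568 w 0.0203 z 0.0956 n 45
side handle y 0.010 mid 0.5565 w 0.0188 z 0.0959 n 43
side handle y 0.025 mid 0.5580 w 0.0172 z 0.0961 n 33
side nose y 0.04127568953974004
```

```bash
python3 -m inch '0.006,0,0,0,0.1;0.012,0,0,0,0.1;0.018,0,0,0,0.1;0.018,0,0,0,0.1'
python3 -m inch '0.006,0,0,0,0.1;0.012,0,0,0,0.1;0.018,0,0,0,0.1;0.018,0,0,0,0.1'; python3 look.py b
```

```text
clock: 9.05
tool_pos: [0.5558, -0.0287, 0.2522]
tool_rot: [-0.0, 0.707, 0.708, 0.0]
force: [0.9, 0.0, -3.4]
width: 0.242
gripper_force: 60.9
clock: 9.45
tool_pos: [0.5558, -0.0109, 0.2522]
tool_rot: [-0.0, 0.707, 0.707, 0.0]
force: [1.2, -0.2, -2.8]
width: 0.237
gripper_force: 60.9
[ 0.5558 -0.0109  0.2522] [[-0.0009, 1.0, -0.0], [1.0, 0.0009, 0.0002], [0.0002, -0.0, -1.0]] [ 1.2 -0.2 -2.8] [ 0.04 -0.   -0.02] 0.23697363340241112
handle  16599
  y -0.080 mid x 0.5568 w 0.1258 ztop 0.0949
  y -0.070 mid x 0.5570 w 0.1163 ztop 0.0934
  y -0.050 mid x 0.5568 w 0.0319 ztop 0.0960
  y -0.040 mid x 0.5569 w 0.0219 ztop 0.0962
  y -0.030 mid x 0.5569 w 0.0214 ztop 0.0962
  y -0.020 mid x 0.5569 w 0.0206 ztop 0.0963
  y -0.010 mid x 0.5569 w 0.0206 ztop 0.0963
  y 0.000 mid x 0.5569 w 0.0217 ztop 0.0963
  y 0.010 mid x 0.5570 w 0.0220 ztop 0.0963
  y 0.020 mid x 0.5569 w 0.0218 ztop 0.0963
  y 0.030 mid x 0.5570 w 0.0220 ztop 0.0963
  y 0.040 mid x 0.5569 w 0.0363 ztop 0.0959
  y 0.050 mid x 0.5569 w 0.0355 ztop 0.0963
brass [279.9 183.1] 438 [0.5422 0.0429 0.0903]
brass [358.8 183. ] 464 [0.5716 0.0429 0.0903]
  mast y 0.080 mid x 0.5571 w 0.0285 ztop 0.1003
  mast y 0.090 mid x 0.5570 w 0.0285 ztop 0.1003
  mast y 0.100 mid x 0.5570 w 0.0283 ztop 0.1003
```

View pics/bw.png

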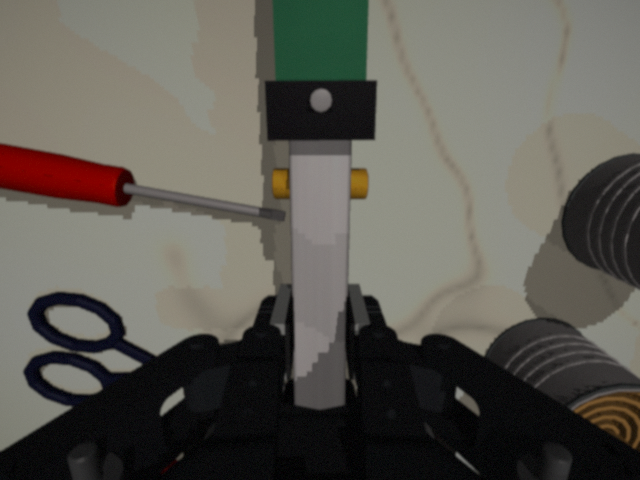

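The handle is straight in the mast. The buttons are at (280,183) and (359,183), still clear of the collar, whose front edge is at row 139. I let go and look again before re-gripping over the rear half of the buttons.

```bash
python3 -m inch '0,0,0,0,0.5;0,0,0,0,0.7;0,0,0,0,0.7;0,0,0.012,0,0.7;0,0,0.012,0,0.7'
cat >> look.py <<'E'
p=pts(s,np.pad(np.ones((70,70),bool),((85,325),(285,285))),o);p=p[p[:,2]>.1005];print("collar front y",np.percentile(p[:,1],[0,1,3]).round(4),"z",np.median(p[:,2]))
E
python3 look.py c
```

```text
clock: 10.1
tool_pos: [0.5551, -0.0116, 0.2383]
tool_rot: [-0.001, 0.707, 0.707, -0.001]
force: [-0.5, 0.4, -0.3]
width: 0.699
gripper_force: 0.0
[ 0.5551 -0.0116  0.2383] [[0.0001, 1.0, -0.0031], [1.0, -0.0001, 0.0004], [0.0004, -0.0031, -1.0]] [-0.5  0.4 -0.3] [0.04 0.06 0.05] 0.6987686308231064
handle  17505
  y -0.050 mid x 0.5567 w 0.0214 ztop 0.0884
  y -0.040 mid x 0.5570 w 0.0218 ztop 0.0889
  y -0.030 mid x 0.5569 w 0.0220 ztop 0.0896
  y -0.020 mid x 0.5572 w 0.0215 ztop 0.0903
  y -0.010 mid x 0.5569 w 0.0219 ztop 0.0909
  y 0.000 mid x 0.5569 w 0.0219 ztop 0.0915
  y 0.010 mid x 0.5570 w 0.0217 ztop 0.0922
  y 0.020 mid x 0.5570 w 0.0219 ztop 0.0928
  y 0.030 mid x 0.5571 w 0.0219 ztop 0.0935
  y 0.040 mid x 0.5569 w 0.0358 ztop 0.0937
  y 0.050 mid x 0.5571 w 0.0344 ztop 0.0948
brass [279.8 189.9] 520 [0.5423 0.0413 0.0883]
brass [365.9 190.1] 552 [0.5717 0.0412 0.0881]
  mast y 0.080 mid x 0.5571 w 0.0285 ztop 0.1003
  mast y 0.090 mid x 0.5571 w 0.0286 ztop 0.1002
collar front y [0.0587 0.0587 0.059 ] z 0.10336735226992089
```

The tail droops 3.7° (buttons 1.9 mm low), as the task warned. I bring the pads over the rear half of the buttons and pinch lightly on the springs. Then I lift about 2.5 mm so the handle levels before gripping fully.

```bash
python3 -m inch '0.015,0.001,0,0,0.6;0.03,0.001,0,0,0.5;0.0425,0.001,0,0,0.5;0.0425,0.001,0,0,0.5;0.0425,0.001,0,0,0.45'
python3 -m inch '0,0,0,0,0.4;0,0,0,0,0.34;0,0,0,0,0.3;0,0,0,0,0.28;0,0,0,0,0.27'
python3 look.py d
```

```text
clock: 10.75
tool_pos: [0.5568, 0.0317, 0.2403]
tool_rot: [0.0, 0.707, 0.708, -0.0]
force: [0.1, -0.6, 0.9]
width: 0.451
gripper_force: 0.0
clock: 11.25
tool_pos: [0.557, 0.0308, 0.2407]
tool_rot: [0.0, 0.707, 0.707, 0.0]
force: [0.1, 3.7, 5.5]
width: 0.272
gripper_force: 5.9
[0.557  0.0308 0.2407] [[0.0002, 1.0, 0.0007], [1.0, -0.0002, 0.0003], [0.0003, 0.0007, -1.0]] [0.1 3.7 5.5] [0.56 0.19 0.06] 0.2723368532646466
handle  7552
  y 0.000 mid x 0.5578 w 0.0218 ztop 0.0913
  y 0.010 mid x 0.5578 w 0.0220 ztop 0.0919
  y 0.020 mid x 0.5577 w 0.0219 ztop 0.0927
  y 0.030 mid x 0.5578 w 0.0217 ztop 0.0934
  y 0.040 mid x 0.5581 w 0.0230 ztop 0.0940
  y 0.050 mid x 0.5579 w 0.0226 ztop 0.0947
brass [348.5 298.8] 35 [0.5693 0.0419 0.0882]
  mast y 0.080 mid x 0.5571 w 0.0319 ztop 0.1002
  mast y 0.090 mid x 0.5569 w 0.0285 ztop 0.1002
  mast y 0.100 mid x 0.5569 w 0.0283 ztop 0.1002
  mast y 0.110 mid x 0.5569 w 0.0284 ztop 0.1003
  mast y 0.120 mid x 0.5568 w 0.0287 ztop 0.1003
  mast y 0.130 mid x 0.5568 w 0.0287 ztop 0.1003
  mast y 0.140 mid x 0.5568 w 0.0287 ztop 0.1002
collar front y [0.0962 0.0962 0.0968] z 0.10085166331705722
```

View pics/dw.png

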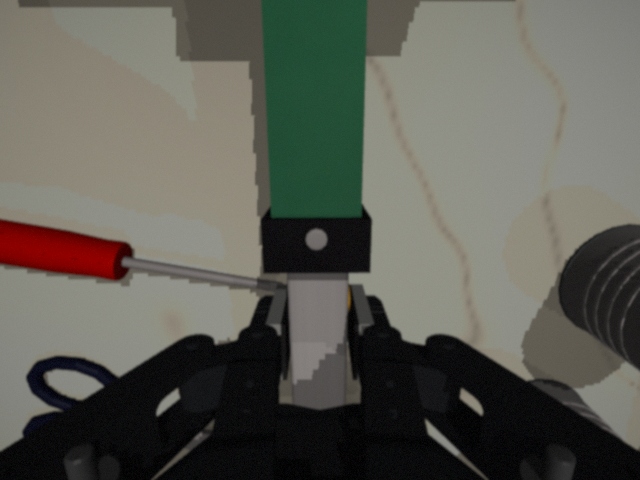

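The pads cover the buttons' rear half. One button's front still shows at (348,299), and the collar's front edge is at row 272. I shift 1 mm sideways and lift.

```bash
python3 -m inch '0,-0.001,-0.001,0,0.27;0,-0.001,-0.002,0,0.27;0,-0.001,-0.003,0,0.27;0,-0.001,-0.003,0,0.27'
python3 look.py e
```

```text
clock: 11.8
tool_pos: [0.5551, 0.0306, 0.2418]
tool_rot: [-0.001, 0.707, 0.707, -0.001]
force: [0.3, -0.6, -5.3]
width: 0.27
gripper_force: 5.7
[0.5551 0.0306 0.2418] [[-0.0001, 1.0, -0.0028], [1.0, 0.0001, -0.0009], [-0.0009, -0.0028, -1.0]] [ 0.3 -0.6 -5.3] [-0.19 -0.05 -0.01] 0.27003101444365646
handle  7761
  y -0.010 mid x 0.5572 w 0.0125 ztop 0.0911
  y 0.000 mid x 0.5557 w 0.0218 ztop 0.0919
  y 0.010 mid x 0.5557 w 0.0221 ztop 0.0925
  y 0.020 mid x 0.5556 w 0.0227 ztop 0.0931
  y 0.030 mid x 0.5561 w 0.0218 ztop 0.0937
  y 0.040 mid x 0.5557 w 0.0229 ztop 0.0943
  y 0.050 mid x 0.5563 w 0.0221 ztop 0.0949
  mast y 0.080 mid x 0.5572 w 0.0316 ztop 0.1003
  mast y 0.090 mid x 0.5570 w 0.0284 ztop 0.1002
  mast y 0.100 mid x 0.5569 w 0.0284 ztop 0.1002
  mast y 0.110 mid x 0.5569 w 0.0286 ztop 0.1002
  mast y 0.120 mid x 0.5568 w 0.0285 ztop 0.1003
  mast y 0.130 mid x 0.5569 w 0.0286 ztop 0.1003
  mast y 0.140 mid x 0.5568 w 0.0283 ztop 0.1001
collar front y [0.0957 0.0957 0.0963] z 0.10085782215293371
```

```bash
python3 -m inch '0,0,0,0,0.26;0,0,0,0,0.25;0,0,0,0,0.25'
python3 look.py e
```

```text
clock: 12.25
tool_pos: [0.5556, 0.0308, 0.2428]
tool_rot: [-0.0, 0.707, 0.707, -0.0]
force: [0.1, -1.3, -6.8]
width: 0.256
gripper_force: 17.0
[0.5556 0.0308 0.2428] [[-0.0001, 1.0, -0.0007], [1.0, 0.0001, -0.0002], [-0.0002, -0.0007, -1.0]] [ 0.1 -1.3 -6.8] [-0.29 -0.03 -0.04] 0.25564935897424446
handle  7660
  y -0.010 mid x 0.5581 w 0.0176 ztop 0.0915
  y 0.000 mid x 0.5566 w 0.0219 ztop 0.0921
  y 0.010 mid x 0.5565 w 0.0219 ztop 0.0927
  y 0.020 mid x 0.5567 w 0.0220 ztop 0.0933
  y 0.030 mid x 0.5566 w 0.0218 ztop 0.0939
  y 0.040 mid x 0.5573 w 0.0228 ztop 0.0944
  y 0.050 mid x 0.5567 w 0.0221 ztop 0.0951
  mast y 0.080 mid x 0.5570 w 0.0319 ztop 0.1003
  mast y 0.090 mid x 0.5570 w 0.0284 ztop 0.1002
  mast y 0.100 mid x 0.5570 w 0.0285 ztop 0.1002
  mast y 0.110 mid x 0.5569 w 0.0285 ztop 0.1002
  mast y 0.120 mid x 0.5568 w 0.0285 ztop 0.1003
  mast y 0.130 mid x 0.5568 w 0.0288 ztop 0.1003
  mast y 0.140 mid x 0.5568 w 0.0286 ztop 0.1002
collar front y [0.096  0.0963 0.0966] z 0.10086749889098418
```

```bash
python3 -m inch '0,0,-0.0005,0,0.25;0,0,-0.001,0,0.25;0,0,-0.0015,0,0.25;0,0,-0.0015,0,0.25'
python3 look.py e | grep -v mast
```

```text
clock: 12.8
tool_pos: [0.5558, 0.0309, 0.2448]
tool_rot: [-0.0, 0.707, 0.707, -0.0]
force: [0.2, -0.8, -6.7]
width: 0.257
gripper_force: 16.8
[0.5558 0.0309 0.2448] [[-0.0001, 1.0, -0.0002], [1.0, 0.0001, -0.0001], [-0.0001, -0.0002, -1.0]] [ 0.2 -0.8 -6.7] [-0.24  0.1  -0.03] 0.2567085223905472
handle  7650
  y 0.000 mid x 0.5568 w 0.0220 ztop 0.0947
  y 0.010 mid x 0.5567 w 0.0218 ztop 0.0950
  y 0.020 mid x 0.5571 w 0.0215 ztop 0.0953
  y 0.030 mid x 0.5568 w 0.0211 ztop 0.0956
  y 0.040 mid x 0.5569 w 0.0216 ztop 0.0960
  y 0.050 mid x 0.5567 w 0.0215 ztop 0.0963
collar front y [0.096  0.096  0.0966] z 0.10086406431657625
```

```bash
python3 -m inch '0,0,-0.0006,0,0.25;0,0,-0.0012,0,0.25;0,0,-0.0012,0,0.25;0,0,-0.0012,0,0.1;0,0,-0.0012,0,0.1'
python3 look.py e | grep -v mast
python3 -m inch '0.002,0,0,0,0.1;0.005,0,0,0,0.1;0.008,0,0,0,0.1;0.008,0,0,0,0.1'; python3 look.py f
```

```text
clock: 13.45
tool_pos: [0.5559, 0.0309, 0.246]
tool_rot: [-0.0, 0.707, 0.707, 0.0]
force: [-0.8, 0.3, -5.5]
width: 0.246
gripper_force: 60.8
[0.5559 0.0309 0.246 ] [[-0.0, 1.0, 0.0001], [1.0, 0.0, 0.0002], [0.0002, 0.0001, -1.0]] [-0.8  0.3 -5.5] [-0.11  0.05  0.01] 0.24567076766245016
handle  7691
  y 0.000 mid x 0.5570 w 0.0220 ztop 0.0962
  y 0.010 mid x 0.5569 w 0.0214 ztop 0.0963
  y 0.020 mid x 0.5570 w 0.0211 ztop 0.0965
  y 0.030 mid x 0.5570 w 0.0205 ztop 0.0967
  y 0.040 mid x 0.5571 w 0.0214 ztop 0.0968
  y 0.050 mid x 0.5570 w 0.0220 ztop 0.0970
collar front y [0.096  0.0961 0.0967] z 0.10083264892285612
clock: 14.0
tool_pos: [0.5559, 0.0394, 0.246]
tool_rot: [-0.0, 0.707, 0.707, 0.0]
force: [-0.1, 1.1, -7.1]
width: 0.247
gripper_force: 60.9
[0.5559 0.0394 0.246 ] [[-0.0003, 1.0, 0.0004], [1.0, 0.0003, 0.0006], [0.0006, 0.0004, -1.0]] [-0.1  1.1 -7.1] [ 0.07 -0.06 -0.01] 0.24659950473870496
handle  6365
  y 0.000 mid x 0.5564 w 0.0174 ztop 0.0958
  y 0.010 mid x 0.5570 w 0.0219 ztop 0.0961
  y 0.020 mid x 0.5571 w 0.0220 ztop 0.0963
  y 0.030 mid x 0.5571 w 0.0210 ztop 0.0965
  y 0.040 mid x 0.5570 w 0.0210 ztop 0.0966
  y 0.050 mid x 0.5577 w 0.0224 ztop 0.0968
  mast y 0.080 mid x 0.5572 w 0.0321 ztop 0.1002
  mast y 0.090 mid x 0.5570 w 0.0283 ztop 0.1002
  mast y 0.100 mid x 0.5569 w 0.0283 ztop 0.1002
  mast y 0.110 mid x 0.5568 w 0.0283 ztop 0.1002
  mast y 0.120 mid x 0.5568 w 0.0285 ztop 0.1002
  mast y 0.130 mid x 0.5568 w 0.0286 ztop 0.1003
  mast y 0.140 mid x 0.5568 w 0.0288 ztop 0.1003
collar front y [0.1045 0.1048 0.1052] z 0.10085286401124258
```

```bash
python3 -m inch '0.002,0,0,0,0.1;0.004,0,0,0,0.1;0.006,0,0,0,0.1;0.0065,0,0,0,0.1;0.0065,0,0,0,0.1'
python3 look.py g | grep -v mast; python3 -c "
import cv2
a=cv2.imread('pics/gw.png')[200:340,240:400];cv2.imwrite('pics/gc.png',cv2.resize(a,None,fx=4,fy=4,interpolation=2))"
```

```text
clock: 14.65
tool_pos: [0.5558, 0.0455, 0.246]
tool_rot: [-0.0, 0.707, 0.707, 0.0]
force: [0.1, 1.2, -5.2]
width: 0.245
gripper_force: 60.9
[0.5558 0.0455 0.246 ] [[-0.0001, 1.0, 0.0001], [1.0, 0.0001, 0.0003], [0.0003, 0.0001, -1.0]] [ 0.1  1.2 -5.2] [ 0.09 -0.08  0.01] 0.24533886583245584
handle  5427
  y 0.010 mid x 0.5571 w 0.0221 ztop 0.0960
  y 0.020 mid x 0.5570 w 0.0217 ztop 0.0961
  y 0.030 mid x 0.5570 w 0.0220 ztop 0.0963
  y 0.040 mid x 0.5570 w 0.0208 ztop 0.0966
  y 0.050 mid x 0.5570 w 0.0210 ztop 0.0967
collar front y [0.1106 0.1107 0.1113] z 0.10084382243581674
```

View pics/gc.png

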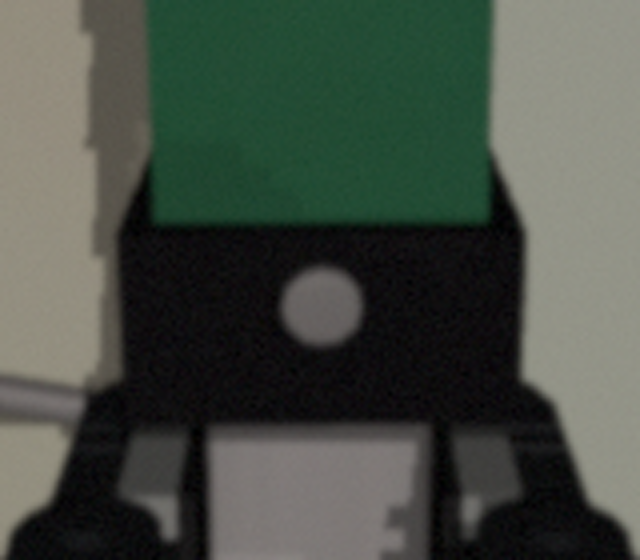

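The crop shows the pads about 2 mm short of the collar's front edge (row 425), with the tube entering centrally and no reaction force. I advance another 1.5 mm in small steps.

```bash
python3 -m inch '0.0005,0,0,0,0.1;0.001,0,0,0,0.1;0.001,0,0,0,0.1'
python3 -m inch '0.0005,0,0,0,0.1;0.0005,0,0,0,0.1'
python3 - <<'E'
from rig import sensors;o=sensors.get_obs();print(o["tool_pos"],o["force"])
E
```

```text
clock: 15.1
tool_pos: [0.5558, 0.0464, 0.246]
tool_rot: [0.0, 0.707, 0.707, 0.0]
force: [0.6, -0.5, -5.3]
width: 0.244
gripper_force: 60.9
clock: 15.3
tool_pos: [0.5558, 0.0469, 0.246]
tool_rot: [0.0, 0.707, 0.707, 0.0]
force: [0.7, -0.7, -4.6]
width: 0.243
gripper_force: 60.9
[0.55584133 0.04688387 0.24596415] [ 0.72876018 -0.72541365 -4.64527447]
```

```bash
python3 -m inch '0,0,0,0,0.3;0,0,0,0,0.45;0,0,0,0,0.55;0,0,0,0,0.6'
python3 -m inch '-0.015,0,0,0,0.6;-0.03,0,0,0,0.6;-0.045,0,0,0,0.6;-0.047,0,0,0,0.6;-0.047,0,0,0,0.6'
python3 look.py i; python3 -c "
import cv2
a=cv2.imread('pics/iw.png')[60:260,220:420];cv2.imwrite('pics/ic.png',cv2.resize(a,None,fx=3,fy=3,interpolation=2))"
```

```text
clock: 15.7
tool_pos: [0.5562, 0.0469, 0.2467]
tool_rot: [0.0, 0.707, 0.707, 0.0]
force: [0.5, 0.8, 0.1]
width: 0.6
gripper_force: 0.0
clock: 16.2
tool_pos: [0.5558, -0.0012, 0.2459]
tool_rot: [-0.0, 0.708, 0.706, 0.0]
force: [0.1, 0.2, 0.8]
width: 0.599
gripper_force: 0.0
[ 0.5558 -0.0012  0.2459] [[0.002, 1.0, -0.0001], [1.0, -0.002, 0.0002], [0.0002, -0.0001, -1.0]] [0.1 0.2 0.8] [ 0.   -0.03  0.04] 0.5993692819191008
handle  14274
  y -0.070 mid x 0.5571 w 0.1259 ztop 0.0885
  y -0.060 mid x 0.5567 w 0.1277 ztop 0.0881
  y -0.040 mid x 0.5570 w 0.0338 ztop 0.0908
  y -0.030 mid x 0.5570 w 0.0221 ztop 0.0916
  y -0.020 mid x 0.5570 w 0.0216 ztop 0.0919
  y -0.010 mid x 0.5571 w 0.0220 ztop 0.0924
  y 0.000 mid x 0.5571 w 0.0220 ztop 0.0929
  y 0.010 mid x 0.5571 w 0.0217 ztop 0.0933
  y 0.020 mid x 0.5572 w 0.0220 ztop 0.0937
  y 0.030 mid x 0.5573 w 0.0220 ztop 0.0942
  y 0.040 mid x 0.5573 w 0.0220 ztop 0.0946
  y 0.050 mid x 0.5574 w 0.0249 ztop 0.0950
  mast y 0.080 mid x 0.5571 w 0.0286 ztop 0.1003
  mast y 0.090 mid x 0.5570 w 0.0285 ztop 0.1002
  mast y 0.100 mid x 0.5570 w 0.0285 ztop 0.1002
  mast y 0.110 mid x 0.5569 w 0.0284 ztop 0.1001
collar front y [0.064  0.064  0.0644] z 0.10311657795923969
```

View pics/ic.png

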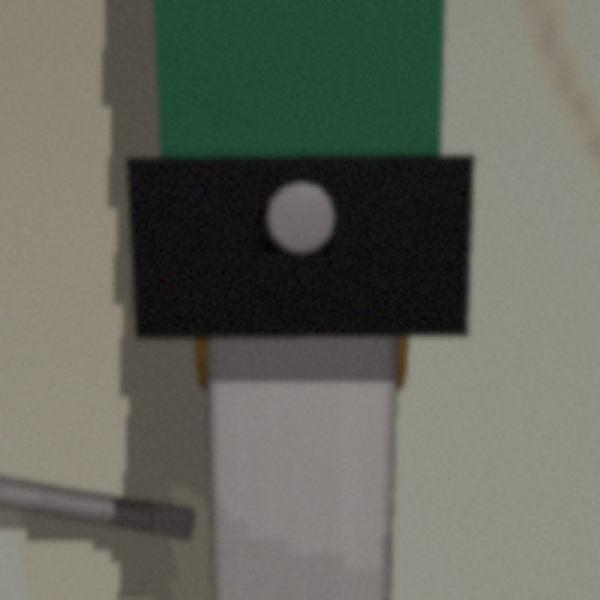

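The buttons have stayed down. Only thin brass slivers of their rear halves show at (203,360) and (402,360) against the rim. I now grip the bare tube lightly near the centre of mass, level it, and then push.

```bash
python3 -m inch '0,0,0.004,0,0.5;0,0,0.008,0,0.4;0,0,0.008,0,0.3;0,0,0.008,0,0.26;0,0,0.008,0,0.245'
python3 -m inch '0,0,0,0,0.24;0,0,0,0,0.24'
python3 -m inch '0,0,-0.001,0,0.24;0,0,-0.002,0,0.24;0,0,-0.003,0,0.24;0,0,-0.003,0,0.24'
python3 look.py j|grep -v mast
```

```text
clock: 16.85
tool_pos: [0.5558, 0.0, 0.2377]
tool_rot: [-0.0, 0.707, 0.707, 0.0]
force: [0.5, 1.1, -1.9]
width: 0.252
gripper_force: 29.2
clock: 17.05
tool_pos: [0.5557, -0.0, 0.2377]
tool_rot: [-0.0, 0.707, 0.707, 0.0]
force: [-0.1, 1.5, -1.6]
width: 0.254
gripper_force: 40.8
clock: 17.45
tool_pos: [0.5556, -0.0006, 0.2406]
tool_rot: [0.0, 0.707, 0.707, -0.001]
force: [0.0, -5.7, -5.6]
width: 0.256
gripper_force: 40.6
[ 0.5556 -0.0006  0.2406] [[-0.0003, 1.0, -0.001], [1.0, 0.0003, -0.0015], [-0.0015, -0.001, -1.0]] [ 0.  -5.7 -5.6] [-1.04 -0.03  0.02] 0.255827566122502
handle  0
brass [356.5 184.4] 89 [0.5691 0.054  0.0913]
collar front y [0.0645 0.0646 0.0649] z 0.10312381713491683
```

```bash
python3 -m inch '0.0003,0,0,0,0.25;0.0006,0,0,0,0.25;0.0006,0,0,0,0.25'; python3 look.py j
```

```text
clock: 17.9
tool_pos: [0.5558, -0.0002, 0.2409]
tool_rot: [0.001, 0.707, 0.707, -0.001]
force: [0.5, -5.8, -4.5]
width: 0.253
gripper_force: 32.3
[ 5.558e-01 -2.000e-04  2.409e-01] [[-0.0002, 1.0, -0.0003], [1.0, 0.0002, -0.0018], [-0.0018, -0.0003, -1.0]] [ 0.5 -5.8 -4.5] [-1.18 -0.03 -0.04] 0.25311260701046595
handle  14520
  y -0.060 mid x 0.5571 w 0.1234 ztop 0.0902
  y -0.030 mid x 0.5568 w 0.0220 ztop 0.0955
  y -0.020 mid x 0.5567 w 0.0219 ztop 0.0957
  y -0.010 mid x 0.5568 w 0.0219 ztop 0.0959
  y 0.000 mid x 0.5569 w 0.0214 ztop 0.0960
  y 0.010 mid x 0.5569 w 0.0216 ztop 0.0962
  y 0.020 mid x 0.5569 w 0.0220 ztop 0.0963
  y 0.030 mid x 0.5568 w 0.0220 ztop 0.0965
  y 0.040 mid x 0.5569 w 0.0220 ztop 0.0966
  y 0.050 mid x 0.5573 w 0.0259 ztop 0.0967
brass [355.8 184.7] 66 [0.5692 0.0543 0.0914]
  mast y 0.080 mid x 0.5570 w 0.0285 ztop 0.1003
  mast y 0.090 mid x 0.5570 w 0.0287 ztop 0.1002
  mast y 0.100 mid x 0.5569 w 0.0286 ztop 0.1002
collar front y [0.065  0.065  0.0653] z 0.10313638707193012
```

```bash
python3 -m inch '0.002,0,0,0,0.24;0.004,0,0,0,0.24;0.007,0,0,0,0.24;0.01,0,0,0,0.24;0.01,0,0,0,0.24'
python3 -m inch '0.003,0,0,0,0.24;0.006,0,0,0,0.24;0.009,0,0,0,0.24;0.012,0,0,0,0.24;0.012,0,0,0,0.24'
python3 look.py k
```

```text
clock: 18.55
tool_pos: [0.5557, 0.0111, 0.2408]
tool_rot: [-0.0, 0.707, 0.707, 0.0]
force: [1.3, -1.0, -5.4]
width: 0.253
gripper_force: 40.5
clock: 19.05
tool_pos: [0.5558, 0.023, 0.2409]
tool_rot: [-0.0, 0.707, 0.707, 0.0]
force: [1.1, -0.6, -5.3]
width: 0.248
gripper_force: 40.5
[0.5558 0.023  0.2409] [[-0.0002, 1.0, -0.0002], [1.0, 0.0002, 0.0007], [0.0007, -0.0002, -1.0]] [ 1.1 -0.6 -5.3] [-0.36 -0.05  0.02] 0.24846100558025958
handle  9417
  y -0.040 mid x 0.5569 w 0.1246 ztop 0.0931
  y -0.030 mid x 0.5566 w 0.1115 ztop 0.0877
  y -0.010 mid x 0.5568 w 0.0221 ztop 0.0954
  y 0.000 mid x 0.5569 w 0.0218 ztop 0.0956
  y 0.010 mid x 0.5566 w 0.0217 ztop 0.0957
  y 0.020 mid x 0.5569 w 0.0214 ztop 0.0959
  y 0.030 mid x 0.5569 w 0.0215 ztop 0.0961
  y 0.040 mid x 0.5568 w 0.0219 ztop 0.0962
  y 0.050 mid x 0.5567 w 0.0217 ztop 0.0964
  mast y 0.080 mid x 0.5574 w 0.0316 ztop 0.1002
  mast y 0.090 mid x 0.5570 w 0.0284 ztop 0.1002
  mast y 0.100 mid x 0.5569 w 0.0284 ztop 0.1002
  mast y 0.110 mid x 0.5569 w 0.0285 ztop 0.1002
  mast y 0.120 mid x 0.5568 w 0.0287 ztop 0.1002
  mast y 0.130 mid x 0.5570 w 0.0287 ztop 0.1002
collar front y [0.0884 0.0884 0.0888] z 0.1008254290654623
```

```bash
cat > pop.py <<'E'
from rig import optics,sensors
from h import *
o=sensors.get_obs();s=optics.snapshot("wrist");cv2.imwrite("pics/pop.png",s["color"][:,:,::-1])
hsv=cv2.cvtColor(s["color"],cv2.COLOR_RGB2HSV);print(o["tool_pos"].round(4),o["force"].round(1),o["wrist_torque"].round(2))
b=(hsv[...,0]>12)&(hsv[...,0]<32)&(hsv[...,1]>110)&(hsv[...,2]>60);n,l,st,c=cv2.connectedComponentsWithStats(b.astype(np.uint8))
for i in range(1,n):
    p=pts(s,l==i,o);p=p[(p[:,2]>.06)&(abs(p[:,0]-.557)<.03)]
    if len(p)>5:print("brass",c[i].round(1),st[i,4],p.mean(0).round(4))
E
python3 -m inch '0.003,0,0,0,0.24;0.006,0,0,0,0.24;0.009,0,0,0,0.24;0.012,0,0,0,0.24;0.012,0,0,0,0.24';python3 pop.py
python3 -m inch '0.001,0,0,0,0.24;0.002,0,0,0,0.24;0.002,0,0,0,0.24';python3 pop.py
```

```text
clock: 19.7
tool_pos: [0.5558, 0.0349, 0.241]
tool_rot: [-0.0, 0.707, 0.707, 0.0]
force: [0.1, -0.8, -4.6]
width: 0.249
gripper_force: 40.5
[0.5558 0.0349 0.241 ] [ 0.1 -0.8 -4.6] [-0.39 -0.06 -0.02]
clock: 20.05
tool_pos: [0.5558, 0.0365, 0.241]
tool_rot: [0.0, 0.707, 0.707, 0.0]
force: [0.4, -2.7, -4.6]
width: 0.25
gripper_force: 40.6
[0.5558 0.0365 0.241 ] [ 0.4 -2.7 -4.6] [-0.57 -0.04 -0.05]
```

```bash
python3 -m inch '0.0007,0,0,0,0.24;0.0015,0,0,0,0.24;0.0015,0,0,0,0.24';python3 pop.py
python3 -m inch '0.0005,0,0,0,0.24;0.001,0,0,0,0.24;0.001,0,0,0,0.24';python3 pop.py
```

```text
clock: 20.4
tool_pos: [0.5558, 0.0381, 0.2409]
tool_rot: [-0.0, 0.707, 0.707, 0.0]
force: [-0.1, -1.8, -4.6]
width: 0.247
gripper_force: 40.6
[0.5558 0.0381 0.2409] [-0.1 -1.8 -4.6] [-0.54  0.    0.01]
clock: 20.75
tool_pos: [0.5558, 0.0391, 0.2409]
tool_rot: [-0.0, 0.707, 0.707, 0.0]
force: [-0.3, -1.6, -4.9]
width: 0.253
gripper_force: 40.6
[0.5558 0.0391 0.2409] [-0.3 -1.6 -4.9] [-0.57 -0.02  0.01]
```

```bash
python3 -m inch '0.0005,0,0,0,0.24;0.001,0,0,0,0.24;0.001,0,0,0,0.24';python3 pop.py
python3 -m inch '0.0005,0,0,0,0.24;0.001,0,0,0,0.24;0.001,0,0,0,0.24';python3 pop.py
python3 -c "
import cv2
a=cv2.imread('pics/pop.png')[40:340,200:440];cv2.imwrite('pics/popc.png',cv2.resize(a,None,fx=2,fy=2,interpolation=2))"
```

```text
clock: 21.1
tool_pos: [0.5556, 0.0404, 0.2407]
tool_rot: [-0.001, 0.707, 0.707, 0.0]
force: [0.5, 1.5, -5.2]
width: 0.248
gripper_force: 40.7
[0.5556 0.0404 0.2407] [ 0.5  1.5 -5.2] [0.   0.09 0.03]
brass [270.3 180.1] 234 [0.54   0.0969 0.0906]
brass [369.  180.1] 133 [0.5732 0.097  0.092 ]
clock: 21.45
tool_pos: [0.5559, 0.0411, 0.241]
tool_rot: [-0.0, 0.707, 0.707, 0.0]
force: [-0.6, 0.2, -4.7]
width: 0.251
gripper_force: 40.7
[0.5559 0.0411 0.241 ] [-0.6  0.2 -4.7] [-0.17  0.05  0.01]
brass [269.6 180.4] 193 [0.5402 0.0972 0.0908]
brass [368.4 179.9] 174 [0.5735 0.0975 0.0916]
```

View pics/popc.png

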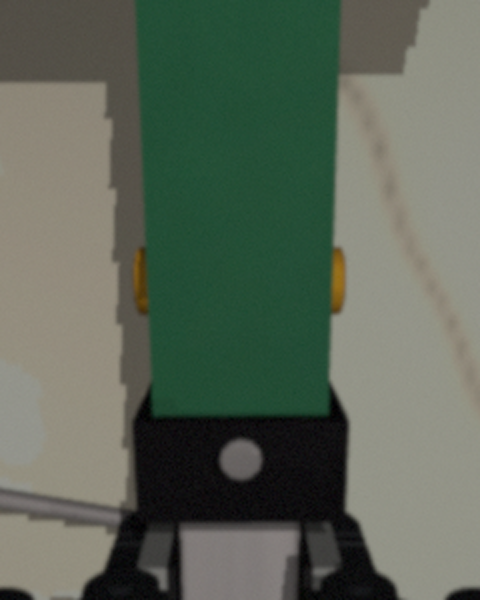

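Both buttons stand out through the mast walls, at (140,280) and (338,280). I lower about 1 mm to unload, let go, and raise the tool clear.

```bash
python3 -m inch '0,0,0.001,0,0.24;0,0,0.001,0,0.3;0,0,0.001,0,0.5;0,0,0.001,0,0.65;0,0,0.001,0,0.7'
python3 -m inch '0,0,-0.02,0,0.7;0,0,-0.06,0,0.7;0,0,-0.1,0,0.7;0,0,-0.12,0,0.7;0,0,-0.12,0,0.7'
python3 -m inch '0,0,0,0,0.7;0,0,0,0,0.7;0,0,0,0,0.7'
python3 pop.py; python3 look.py z | grep -v mast
```

```text
clock: 22.0
tool_pos: [0.5562, 0.0409, 0.2406]
tool_rot: [0.0, 0.707, 0.707, 0.0]
force: [-0.3, -0.2, -0.2]
width: 0.7
gripper_force: 0.0
clock: 22.5
tool_pos: [0.5569, 0.041, 0.365]
tool_rot: [0.003, 0.707, 0.707, 0.003]
force: [0.5, -0.4, -0.2]
width: 0.697
gripper_force: 0.0
clock: 22.8
tool_pos: [0.5553, 0.041, 0.3577]
tool_rot: [-0.001, 0.707, 0.707, -0.001]
force: [-0.5, -0.3, 0.6]
width: 0.699
gripper_force: 0.0
[0.5553 0.041  0.3577] [-0.5 -0.3  0.6] [ 0.01 -0.06  0.05]
brass [260.6   7.7] 1091 [0.5333 0.1904 0.0711]
brass [380.2   7.1] 1024 [0.5801 0.1902 0.0711]
brass [296.9 159.2] 50 [0.5407 0.097  0.0903]
brass [346.7 158.8] 69 [0.5735 0.0973 0.0905]
brass [480.9 451.5] 1159 [0.585  0.0498 0.2737]
[0.5554 0.041  0.358 ] [[0.0, 1.0, -0.0032], [1.0, -0.0, 0.0001], [0.0001, -0.0032, -1.0]] [-1.4 -0.3  0. ] [-0.02 -0.02 -0.03] 0.703237263547246
handle  7909
  y -0.040 mid x 0.5565 w 0.1080 ztop 0.0924
  y -0.030 mid x 0.5558 w 0.1042 ztop 0.0934
  y -0.020 mid x 0.5552 w 0.1028 ztop 0.0927
  y -0.010 mid x 0.5571 w 0.0993 ztop 0.0937
  y 0.000 mid x 0.5576 w 0.0330 ztop 0.0939
  y 0.010 mid x 0.5572 w 0.0210 ztop 0.0942
  y 0.020 mid x 0.5572 w 0.0207 ztop 0.0945
  y 0.030 mid x 0.5575 w 0.0212 ztop 0.0948
  y 0.040 mid x 0.5571 w 0.0217 ztop 0.0950
  y 0.050 mid x 0.5568 w 0.0207 ztop 0.0952
brass [259.2   7.3] 1001 [0.5174 0.1905 0.0711]
brass [379.7   6.7] 971 [0.5941 0.1907 0.0712]
brass [346.1 158.5] 74 [0.5732 0.0975 0.0918]
brass [295.8 158.2] 25 [0.5402 0.0976 0.0906]
collar front y [0.1008 0.1014 0.102 ] z 0.10086510348494826
```

View pics/pop.png

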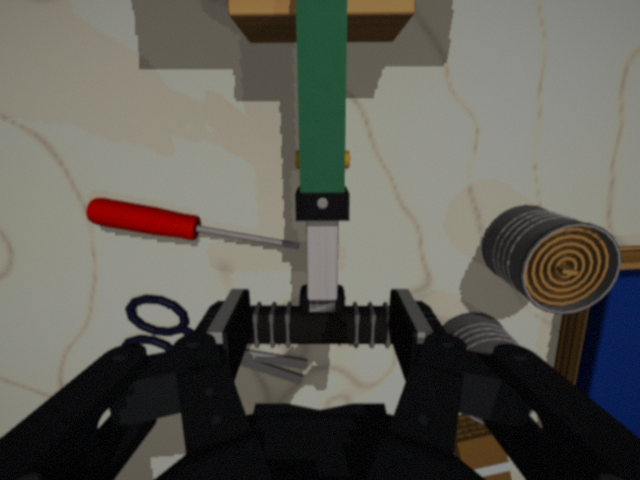

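The handle is seated, with both buttons showing through the holes at (297,159) and (347,159). The gripper is clear and the other things have not moved.

```bash
python3 -c "
from rig import close_job;print(close_job())"
```

```text
the job is handed in; nothing more can be done
None
```

The T-handle is fitted and the job handed in: both brass buttons popped out through the mast's holes, the gripper let go and moved clear, and the other things looked undisturbed in the last picture, at about 23 s of the 64 s allowed.

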